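Shut the pocket toolbox and hold its push lock in with the cross key

ROBOT

A 6-joint arm with a two-finger parallel gripper is mounted at the origin on the work surface. World frame = base frame: x ahead of the robot, y to its left, z up, the work surface at z = 0. Lengths are in m, angles in rad, forces in N, time in s.
With the tool pointing down it reaches from about 0.35 to 0.85 m from the base axis. Payload 8.1 kg.
Tool frame: the origin (TCP) lies on the mounting face of the last link; the fingertips stand 186 mm ahead of it and the grasp point (between the pads) lies 167 mm ahead of it (robot.finger_overhang is the distance from the TCP to the fingertips, in m); z points along the fingers, y is the line along which they close (so a half turn about z gives the same grasp; the last joint's range is limited). The gripper opens to 93 mm and grips with 3 to 60 N. Pads are 15 mm wide; open, the fingers measure 128 mm over their backs; the gripper's body (75 mm by 188 mm) begins 65 mm behind the grasp point.
Start: joints at [1.178, 0.13, 1.488, -0, 1.523, -0.085], TCP at [0.182, 0.572, 0.405] pointing down, gripper open.
Joint ranges: [-2.96, 2.96], [-0.89, 2.26], [0.02, 2.5], [-1.34, 4.48], [0, 2.73], [-2.66, 2.66]. Speed limits (rad/s): [2.39, 2.39, 2.79, 3.14, 3.14, 3.14].

INTERFACE

Orientations are given as a rotation vector (axis times angle).
In Python, from plant import readout, read_camera, get_calibration, job, robot gives the robot as it stands.
- The arm moves only by the shell command python3 -m handwheel 'ROWS' [FORCE]. ROWS is JSON, a list of rows, each a list of 5 numbers: the shift along the world's x, y, z in cm, then the turn about the world's z in rad, then the closure, from 0 (fully open) to 1 (shut). In form: [[tx, ty, tz, spin, gripper], ...]. A call has 1 to 10 rows; each row shifts and turns the commanded pose from where the row before left it; what a row does not reach is not made up. A row lasts 1/8 s, in which the tool goes at most 62.5 mm and 10.7 degrees, less where a joint would pass 70% of its speed; a pose out of reach is approached as far as the arm can. A call is refused whole if a number of a shift passes 6.25 or a number of a turn 0.188, either way. A call with a gripper value outside its range is refused whole. The fingers move at their own pace and stop on an object; FORCE is the grip in N (left out, the last holds). Time passes only in rows, so rows that do not move let the fingers close. It gives the time, the measured TCP pose, the force, the opening and the grip force at its end, in the units of the state.
- readout.read_state(): the state, without advancing time (a new reading comes with each control period).
- read_camera(name): name is "scene" or "top"; returns the picture (384x512x3 uint8, red, green, blue); there is no depth.
- get_calibration(name): a dict with "fovy" (degrees; the focal length in pixels is half the picture's height over the tangent of half this angle, whatever the lens; pixels are square), "cx", "cy" (the principal point, pixels), "pose" (4x4, takes a point from camera to world coordinates). Camera axes: x right, y down, z forward; pixel columns grow to the right and rows downward; lengths in m; the calibration is good to about 2 mm. A picture is of the moment at which its call begins. get_calibration takes no time and is no camera call.
- job.close_job(): hands the job in; it is judged then, once.
The state is a dict: "t": time; "q": joint angles; "dq": joint speeds; "joint_torque": joint torques, N m; "tool_pos": TCP position; "orientation": TCP orientation; "force": force on the tool from outside, world axes, zero at the start; "wrist_torque": the same for the moment, N m; "opening": finger opening in m; "gripper_force": force on a finger pad.
Only numpy, scipy, OpenCV 4.12 (cv2) and the standard library are available. Lean on these libraries where they do the work, as an engineer would, in place of code of your own. Each camera call takes 0.05 s, during which the arm holds its last target. There are 200 camera calls.

TASK

First swing the loaded pocket toolbox's door fully shut; then lift the T-handled key out of its wooden stand, turn it until its cross-shaped blade meshes with the cross socket of the push lock in the door, and slide it fully home. Keep pressing so the spring-loaded lock head is pushed in as far as it goes, and finish like that, still gripping the key and holding the lock in, so that I can slide the bolt across. Leave the mallet, piano hinge, screw tin and angle bracket alone.

Things in the scene. Friction and masses are not known exactly. Their poses are not given: they have to be found in the camera images.
- toolbox: black plastic pocket toolbox lying on its back, fixed to the ledge, open side up: 125 mm (its x) by 170 mm (its y) by 45 mm high (without door), bits racked inside. Origin: centre of its underside; x points to the hinge side (roughly away from the robot; yaw within 0.45 rad), z up.
- lid (a joint): toolbox's swing door, black plate 125 x 170 x 8 mm hinged along the box's far (+x) top edge. 0 = shut (flat, its top 53 mm above the ledge), positive rad = open, upward and away from the robot; starts at 0.6 to 1.15, outer face and lock looking up and away. Stiff hinge (0.2 N m friction): it stays where left; push it down from above near its free edge with a few newtons.
- lid_hinge (a point): on the door's hinge axis at the middle of its length: the far top edge of the toolbox, 45 mm above the ledge, in the plane of the door's inner face. The axis runs along the toolbox's y; the point turns with the door (its -x runs along the door to the free edge, z is the door's outward normal).
- lid_edge (a point): middle of the door's free edge, on its outer face: 125 mm from the hinge axis along the door and 8 mm out from it.
- lock_face (a point): centre of the outer face of the push lock, an aluminium head 40 x 40 mm, 12 mm proud of the door, mid-width, 65 mm from the hinge axis (face 65 mm above the ledge when shut). Cross-shaped socket in it: two slots along the point's x and y, each 25 mm long, 9 mm wide, 16 mm deep. z: outward normal. Sinks with the head when pressed; does not turn.
- lock (a joint): how far the spring-loaded lock head is pushed into the door: 0 = out (rest), 0.006 m = fully in, against a stop. The spring takes 4.8 N to start and 8.4 N at the stop. It comes back out when not pressed.
- key: loose steel T-key, about 80 g, 52 mm high, upright in the stand at any yaw. Origin: centre of the blade's foot, z up. Heights: cross blade 0-14 mm (arms along x and y, 22 mm long, 6 thick, rounded foot; fits at any quarter turn), flange 34 mm dia. 14-18, stem 12 mm dia., grip bar 30-52 (44 mm along x, 14 thick along y). Fully home: flange on the lock face, foot 14 mm below it.
- holder: wooden key stand, fixed block 60 x 60 x 24 mm high with a round 27 mm hole, 18 mm deep, in the middle of its top; the key's flange rests on the top and the blade hangs free in the hole (foot 10 mm above the ledge), so the key lifts straight out. Origin: centre of its underside.
- mallet: bystander: small mallet with red rubber tips lying on the ledge, 200 mm long along its x, 32 mm thick, head 82 mm wide. Origin: underside near the middle.
- piano_hinge: bystander: silver piano hinge segment lying flat, 160 x 36 x 6 mm. Origin: underside centre.
- tin: bystander: round steel screw tin, 71 mm diameter, 42 mm high. Origin: underside centre.
- bracket: bystander: aluminium angle bracket, 40 x 30 x 40 mm high, 3 mm thick. Origin: underside of its foot.
There are look-alikes about, which are no part of the job. What is shaped like the holder but green or orange is not meant.

How it is judged:
By the outcome, as a careful person would: the job done as asked, in the order asked, and still so for the second after the job is handed in, while the arm keeps its last pose, push and grip.
It also fails if it takes over 58 s, if anything falls off the work surface, if the arm or the gripper's body presses on something with over 40 N, if the wrist force passes 120 N, or if a joint passes its speed limit or range.

## Working session

There is one attempt and no reset: what is moved stays moved. The work goes in short steps, Python scripts to look and compute and a shell command to move; the robot and the scene stay as the last step left them, time stands still between calls to the robot, and variables do not carry over. Pictures are saved under pics/ and viewed, at most 10 in all, crops included, and the job is handed in when it is done.

```bash
ls; mkdir -p pics
python3 - <<'E'
from plant import readout, read_camera, get_calibration
import cv2,numpy as np
np.set_printoptions(precision=4,suppress=True)
for n in("scene","top"):
    im=read_camera(n); cv2.imwrite(f"pics/{n}0.png",cv2.cvtColor(im,cv2.COLOR_RGB2BGR)); c=get_calibration(n); print(n,c)
print(readout.read_state())
E
```

```text
pics
scene {'fovy': 57.26440351380694, 'cx': 257.5725503480894, 'cy': 192.66586359577175, 'pose': array([[-0.6385,  0.4731, -0.607 ,  1.1857],
       [ 0.7695,  0.3793, -0.5138,  0.522 ],
       [-0.0129, -0.7952, -0.6063,  0.6619],
       [ 0.    ,  0.    ,  0.    ,  1.    ]])}
top {'fovy': 42.314909631193586, 'cx': 256.74118230035236, 'cy': 189.2362988876285, 'pose': array([[ 0.0142, -0.9884,  0.1514,  0.3928],
       [-0.9997, -0.0108,  0.0235, -0.0119],
       [-0.0216, -0.1517, -0.9882,  1.3003],
       [ 0.    ,  0.    ,  0.    ,  1.    ]])}
{'t': 0.1, 'q': array([ 1.1776,  0.1311,  1.4892,  0.    ,  1.523 , -0.0854]), 'dq': array([ 0.0006, -0.0032, -0.0021, -0.0001,  0.0009, -0.0003]), 'joint_torque': array([  0.0017, -56.1342, -49.3095,   0.0771,   0.0291,  -0.    ]), 'tool_pos': array([0.1817, 0.5716, 0.4038]), 'orientation': array([-0.4815, -3.1041,  0.0025]), 'force': array([-0.3012,  0.3848, -0.2267]), 'wrist_torque': array([ 0.0188, -0.0286,  0.0117]), 'gripper_force': 0.0, 'opening': 0.09283358588379349}
```

View pics/scene0.png

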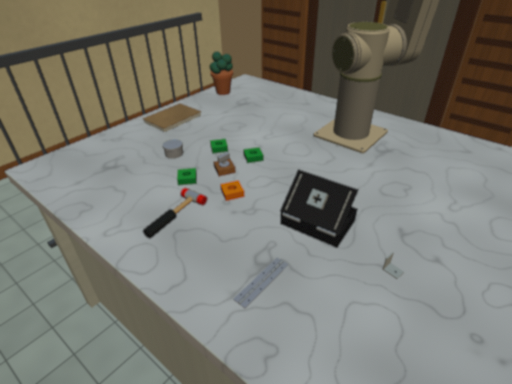

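View pics/top0.png

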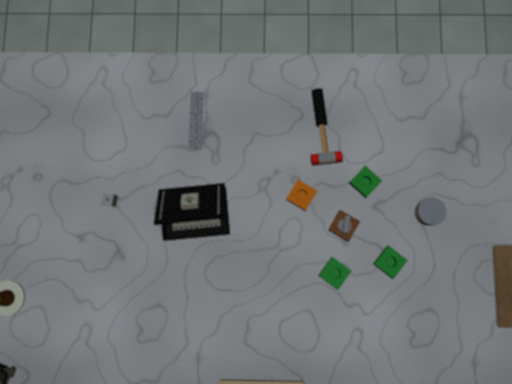

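The scene view shows the toolbox with its door open at about (318,205) and the brown stand with the key at (224,164). In the top view the toolbox is at (193,212) and the stand at (345,225). I'll zoom in on both for detail.

Run:
```python
import cv2,numpy as np
s=cv2.imread("pics/scene0.png");t=cv2.imread("pics/top0.png")
def z(im,x,y,w,h,k):return cv2.resize(im[y:y+h,x:x+w],None,fx=k,fy=k,interpolation=cv2.INTER_CUBIC)
a=np.hstack([z(s,270,160,100,90,4),z(t,145,175,100,90,4)])
b=np.hstack([z(s,200,140,50,30,8),z(t,320,210,50,30,8)])
a=cv2.convertScaleAbs(a,alpha=1.6,beta=20)
cv2.imwrite("pics/z1.png",np.vstack([a,b])[:600])
```

```text
(no output)
```

View pics/z1.png

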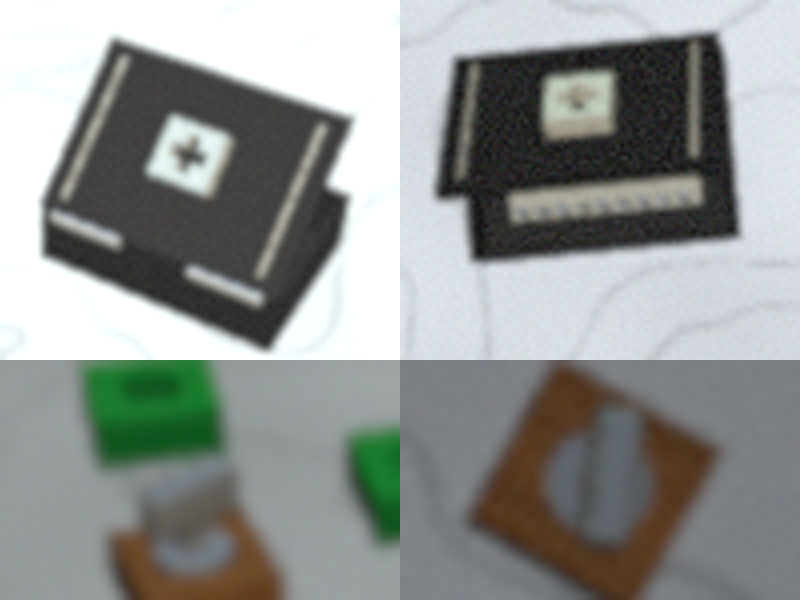

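The crops show the lid corners, the cross, the flange and the grip bar clearly. Next I triangulate the main points and cast rays onto planes of known height.

```bash
cat > h.py <<'E'
import numpy as np,cv2
from plant import readout, read_camera, get_calibration
np.set_printoptions(precision=4,suppress=True)
C={n:get_calibration(n) for n in("scene","top")}
def ray(n,p):
    c=C[n];f=192/np.tan(np.radians(c["fovy"]/2));P=np.array(c["pose"])
    d=P[:3,:3]@np.array([(p[0]-c["cx"])/f,(p[1]-c["cy"])/f,1]);return P[:3,3],d/np.linalg.norm(d)
def plane(n,p,z):
    o,d=ray(n,p);return o+d*(z-o[2])/d[2]
def tri(ps,pt):
    o1,d1=ray("scene",ps);o2,d2=ray("top",pt)
    s=np.linalg.lstsq(np.c_[d1,-d2],o2-o1,rcond=None)[0]
    a,b=o1+s[0]*d1,o2+s[1]*d2;return (a+b)/2,np.linalg.norm(a-b)
def proj(n,X):
    c=C[n];f=192/np.tan(np.radians(c["fovy"]/2));P=np.linalg.inv(c["pose"]);q=P[:3,:3]@np.asarray(X)+P[:3,3]
    return np.array([c["cx"]+f*q[0]/q[2],c["cy"]+f*q[1]/q[2]])
def blob(n,im,lo,hi,box):
    hsv=cv2.cvtColor(im,cv2.COLOR_RGB2HSV);m=cv2.inRange(hsv,lo,hi);x,y,w,h=box
    k=np.zeros_like(m);k[y:y+h,x:x+w]=m[y:y+h,x:x+w];return k
E
python3 - <<'E'
from h import *
S=lambda u,v:((u+.5)/4-.5+270,(v+.5)/4-.5+160)
T=lambda u,v:((u-400+.5)/4-.5+145,(v+.5)/4-.5+175)
for k,s,t in [("lock",(188,153),(577,98)),("free -y",(112,40),(728,168)),("free +y",(353,118),(437,196)),]:
    pass
# identify: scene camera looks to robot, image right = +y
for k,s,t in [("lock",(190,153),(577,98)),("freeA",(112,40),(732,165)),("freeB",(353,118),(437,196)),("hingeA",(42,203),(717,33)),("hingeB",(270,300),(455,60))]:
    print(k,*tri(S(*s),T(*t)))
print("bottom far",plane("scene",S(43,255),0),plane("scene",S(270,348),0))
print("near bottom",plane("top",T(477,260),0),plane("top",T(738,235),0),plane("top",T(477,260),.045),plane("top",T(738,235),.045))
k=lambda u,v:((u+.5)/8-.5+200,(v-360+.5)/8-.5+140)
K=lambda u,v:((u-400+.5)/8-.5+320,(v-360+.5)/8-.5+210)
a,b=plane("top",K(620,408),.062),plane("top",K(602,545),.062)
print("bar",a,b,(a+b)/2,np.linalg.norm(a-b),np.arctan2(*(a-b)[1::-1]))
print("bar scene",plane("scene",k(143,492),.062),plane("scene",k(236,462),.062))
print("flange",plane("top",K(600,478),.028),plane("scene",k(193,552),.028))
import cv2
im=cv2.cvtColor(cv2.imread("pics/top0.png"),cv2.COLOR_BGR2RGB)
m=blob("top",im,(5,100,30),(14,255,160),(320,205,50,45));m=cv2.morphologyEx(m,cv2.MORPH_CLOSE,np.ones((15,15)))
r=cv2.minAreaRect(cv2.findNonZero(m));print(r,plane("top",r[0],.024))
print([plane("top",p,.024)[:2] for p in cv2.boxPoints(r)])
E
```

```text
lock [0.5497 0.1821 0.1045] 0.0008422986392375635
freeA [0.5059 0.0868 0.129 ] 0.006382447987412361
freeB [0.4866 0.259  0.1315] 0.0009640530362960964
hingeA [0.599  0.1025 0.0531] 0.0014391949378360401
hingeB [0.5814 0.2679 0.0508] 0.003719909273032159
bottom far [0.5918 0.1006 0.    ] [0.5712 0.2672 0.    ]
near bottom [0.4558 0.2607 0.    ] [0.4743 0.0897 0.    ] [0.4536 0.2512 0.045 ] [0.4715 0.0862 0.045 ]
bar [ 0.5186 -0.2089  0.062 ] [ 0.4758 -0.2027  0.062 ] [ 0.4972 -0.2058  0.062 ] 0.043185766374668366 -0.1425165014843125
bar scene [ 0.5154 -0.2147  0.062 ] [ 0.4744 -0.2012  0.062 ]
flange [ 0.4995 -0.2076  0.028 ] [ 0.4985 -0.206   0.028 ]
((343.6999816894531, 225.40000915527344), (22.20221710205078, 21.830110549926758), 29.744882583618164) [ 0.497 -0.206  0.024]
[array([ 0.4863, -0.1674]), array([ 0.5355, -0.1956]), array([ 0.5077, -0.2446]), array([ 0.4589, -0.2163])]
```

```bash
python3 -m handwheel '[[3.2,-4,0,0.042,1],[3.2,-4,0,0.042,1],[3.2,-4,0,0.042,1],[3.2,-4,0,0.042,1],[3.2,-4,0,0.042,1],[3.2,-4,0,0.042,1],[3.2,-4,0,0.042,1],[3.2,-4,0,0.042,1],[3.2,-4,-2,0.042,1],[3.2,-4,-3,0.042,1]]' 20; python3 -c "
from h import *
s=readout.read_state();print(s['tool_pos'],s['orientation'],s['force'],s['opening'])"
```

```text
t: 1.35
tool_pos: [0.5029, 0.1704, 0.3551]
orientation: [-0.178, 3.134, 0.001]
force: [1.0, 0.7, 0.3]
opening: 0.0013
gripper_force: 0.0
[0.5029 0.1704 0.3551] [-0.1781  3.1342  0.0009] [0.9539 0.6652 0.2845] 0.0013216251855654609
```

```bash
python3 -m handwheel '[[0,0,-2,0,1],[0,0,-2,0,1],[-0.6,0,-1,0,1],[-0.6,0,-1,0,1],[-0.5,0,-1,0,1],[-0.5,0,-1,0,1]]'; python3 -m handwheel '[[-0.3,0,-0.7,0,1],[-0.2,0,-0.7,0,1],[-0.2,0,-0.7,0,1],[-0.1,0,-0.7,0,1],[0,0,0,0,1]]'
```

```text
t: 2.1
tool_pos: [0.4795, 0.172, 0.2746]
orientation: [-0.177, 3.135, 0.0]
force: [0.8, -0.1, 0.6]
opening: 0.0006
gripper_force: 0.5
t: 2.72
tool_pos: [0.4713, 0.1717, 0.2458]
orientation: [0.176, -3.135, 0.0]
force: [0.3, -0.2, 0.9]
opening: 0.0003
gripper_force: 0.0
```

```bash
python3 -m handwheel '[[0,0,-0.3,0,1],[0,0,-0.3,0,1],[0,0,-0.2,0,1],[0,0,0,0,1]]'; python3 -m handwheel '[[0,0,-0.2,0,1],[0,0,0,0,1]]'
python3 - <<'E'
from h import *
im=read_camera("scene");a=im[160:250,270:370]
im2=read_camera("top");b=im2[165:255,145:245]
np.save("s1.npy",im);np.save("t1.npy",im2)
cv2.imwrite("pics/z2.png",cv2.cvtColor(cv2.resize(np.hstack([a,b]),None,fx=4,fy=4,interpolation=cv2.INTER_CUBIC),cv2.COLOR_RGB2BGR))
print(readout.read_state()['force'],readout.read_state()['tool_pos'])
E
```

```text
t: 3.22
tool_pos: [0.4718, 0.1719, 0.2392]
orientation: [0.176, -3.136, -0.0]
force: [-3.6, 0.0, 6.7]
opening: 0.0007
gripper_force: 3.4
t: 3.48
tool_pos: [0.4719, 0.1719, 0.239]
orientation: [0.176, -3.136, 0.0]
force: [-12.2, -3.6, 24.2]
opening: 0.0003
gripper_force: 11.9
[-12.2141  -3.5125  23.3143] [0.4719 0.172  0.239 ]
```

View pics/z2.png

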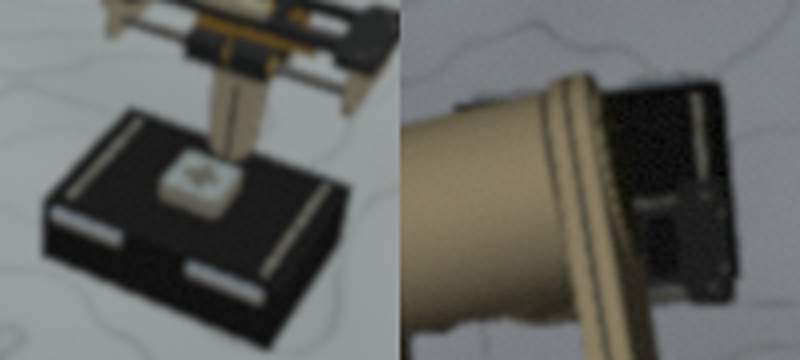

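The door reads shut: the fingertips sit at z = 0.053 and meet a hard stop. Now I lift clear and head for the key.

```bash
python3 -m handwheel '[[0,0,4,0,1],[0,0,5,0,0.4],[0,-4,3,0,0.4],[0.4,-5.5,0,-0.04,0.4],[0.4,-5.5,0,-0.04,0.4],[0.4,-5.5,0,-0.04,0.4],[0.4,-5.5,0,-0.04,0.4],[0.4,-5.5,0,-0.04,0.4],[0.6,-6.2,0,-0.04,0.4],[0,0,0,0,0.4]]'
python3 - <<'E'
from h import *
im=read_camera("scene");a=im[160:250,270:370]
im2=read_camera("top");b=im2[165:255,145:245]
c=im[135:175,200:250];d=im2[205:245,320:370]
np.save("s1.npy",im);np.save("t1.npy",im2)
r=lambda x,k:cv2.resize(x,None,fx=k,fy=k,interpolation=cv2.INTER_CUBIC)
p=np.vstack([r(np.hstack([a,b]),4),r(np.hstack([c,d]),8)])[:600]
cv2.imwrite("pics/z3.png",cv2.cvtColor(p,cv2.COLOR_RGB2BGR))
E
```

```text
t: 4.82
tool_pos: [0.4974, -0.2091, 0.3565]
orientation: [-0.209, -3.135, 0.002]
force: [0.1, -0.4, 0.2]
opening: 0.0561
gripper_force: 0.0
```

View pics/z3.png

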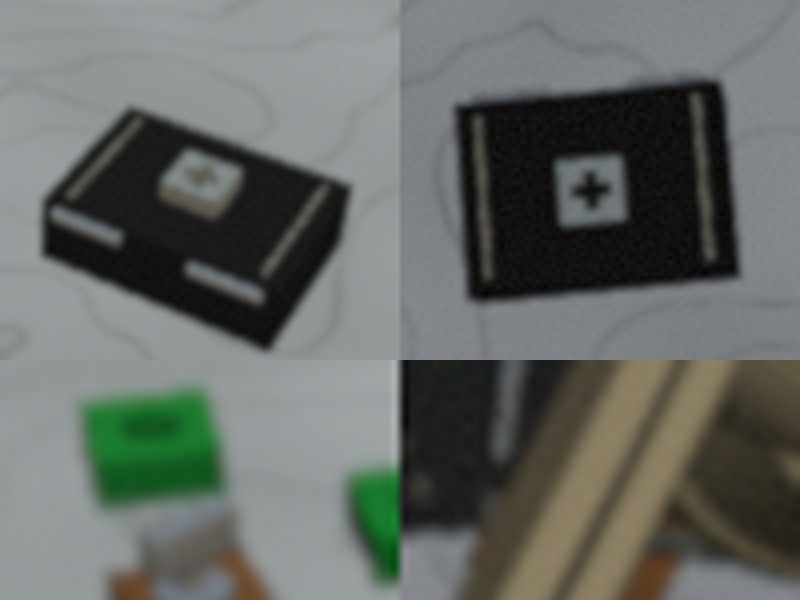

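The door is flat and shut. The cross is at (591,191) in the top crop and (202,177) in the scene crop, and the gripper is now above the stand. Next I measure the lock and the key's offset.

Run:
```python
from h import *
S=lambda u,v:((u+.5)/4-.5+270,(v+.5)/4-.5+160)
T=lambda u,v:((u-400+.5)/4-.5+145,(v+.5)/4-.5+165)
print("tri",*tri(S(202,177),T(591,191)),plane("top",T(591,191),.065),plane("scene",S(202,177),.065))
t=np.load("t1.npy");g=cv2.cvtColor(t,cv2.COLOR_RGB2GRAY)
roi=g[165:255,145:245]
m=(roi<70).astype(np.uint8);m=cv2.morphologyEx(m,cv2.MORPH_CLOSE,np.ones((25,25)));m=cv2.morphologyEx(m,cv2.MORPH_OPEN,np.ones((5,5)))
c=max(cv2.findContours(m,0,1)[0],key=cv2.contourArea);r=cv2.minAreaRect(c)
P=np.array([plane("top",(p[0]+145,p[1]+165),.053) for p in cv2.boxPoints(r)]);print(P,P.mean(0))
for i in range(4):
    d=P[(i+1)%4]-P[i];print(np.linalg.norm(d),np.arctan2(d[1],d[0]))
# head square: bright inside lid
k=np.zeros_like(roi);k[35:62,35:60]=(roi[35:62,35:60]>95);r=cv2.minAreaRect(cv2.findNonZero(k));print(r)
Q=np.array([plane("top",(p[0]+145,p[1]+165),.065) for p in cv2.boxPoints(r)]);print(Q.mean(0));d=Q[1]-Q[0];print(np.linalg.norm(d),np.arctan2(d[1],d[0]))
# cross: dark centroid inside head
x,y=np.int32(r[0]);w=np.clip(125-roi[y-7:y+8,x-7:x+8].astype(float),0,None);w[w<25]=0
yy,xx=np.mgrid[y-7:y+8,x-7:x+8];u=((w*xx).sum()/w.sum()+145,(w*yy).sum()/w.sum()+165);print("cross",u,plane("top",u,.065),plane("top",u,.062))
```

```text
tri [0.5215 0.1783 0.065 ] 0.00037483961401815313 [0.5216 0.1782 0.065 ] [0.5215 0.1785 0.065 ]
[[0.5773 0.2718 0.053 ]
 [0.5963 0.0991 0.053 ]
 [0.4699 0.0839 0.053 ]
 [0.4512 0.2539 0.053 ]] [0.5237 0.1772 0.053 ]
0.17375887030958315 -1.4616288312251249
0.1272327506129424 -3.021647077818759
0.17108104637030241 1.680652664697291
0.12740756825753372 0.14095402734596696
((47.5, 47.5), (15.0, 15.0), 90.0)
[0.5214 0.1778 0.065 ]
0.03783586506647526 -1.5592090537810248
cross (np.float64(191.95252918287937), np.float64(211.99241245136187)) [0.5226 0.1792 0.065 ] [0.5229 0.1797 0.062 ]
```

```bash
python3 -m handwheel '[[0.05,0.25,-4,0,0.4],[0,0,-4,0,0.4],[0,0,-2,0,0.4],[0,0,-2,0,0.4],[0,0,-1.5,0,0.4],[0,0,-0.2,0,0.4],[0,0,0,0,0.4]]'
```

```text
t: 5.8
tool_pos: [0.4986, -0.2024, 0.2203]
orientation: [0.2, 3.135, -0.0]
force: [-0.4, 0.5, 0.2]
opening: 0.0553
gripper_force: 0.0
```

```bash
python3 -m handwheel '[[0,-0.35,0,0,0.4],[0,0,0,0,0.4],[0,0,0,0,0.4]]';  python3 -m handwheel '[[0,0,0,0,0.7],[0,0,0,0,1],[0,0,0,0,1],[0,0,0,0,1],[0,0,0,0,1],[0,0,0,0,1],[0,0,0,0,1]]' 25
```

```text
t: 6.18
tool_pos: [0.4984, -0.2064, 0.2201]
orientation: [0.201, 3.135, -0.0]
force: [0.2, 0.6, -1.2]
opening: 0.0557
gripper_force: 0.0
t: 7.05
tool_pos: [0.4982, -0.2064, 0.2197]
orientation: [0.201, 3.135, -0.001]
force: [-0.9, -3.2, -1.2]
opening: 0.0136
gripper_force: 25.0
```

```bash
python3 -m handwheel '[[0,0,2,0,1],[0,0,4,0,1],[0,0,4,0,1],[0.3,5,0,0.035,1],[0.3,5.5,0,0.035,1],[0.3,5.5,0,0.035,1],[0.4,5.5,0,0.035,1],[0.4,5.5,0,0.035,1],[0.3,5.5,0,0.035,1],[0.3,5.5,0,0.032,1]]';  python3 -m handwheel '[[0,0,0,0,1],[0,0,0,0,1],[0,0,0,0,1]]'
python3 - <<'E'
from h import *
s=readout.read_state();print(s['tool_pos'],s['opening'])
o=s['orientation'];print("yaw",2*np.arctan2(o[1],o[0])%np.pi)
im=read_camera("scene");im2=read_camera("top")
np.save("s2.npy",im)
r=lambda x,k:cv2.resize(x,None,fx=k,fy=k,interpolation=cv2.INTER_CUBIC)
p=np.hstack([r(im[140:240,270:370],6),r(im2[180:230,160:210],4)[:, :]]) if 0 else r(im[150:240,280:380],6)
cv2.imwrite("pics/z4.png",cv2.cvtColor(p,cv2.COLOR_RGB2BGR))
print(proj("scene",s['tool_pos']-[0,0,.2097]))
E
```

```text
t: 8.3
tool_pos: [0.5208, 0.1759, 0.3196]
orientation: [0.181, -3.136, -0.001]
force: [1.3, -0.5, -1.2]
opening: 0.014
gripper_force: 25.0
t: 8.68
tool_pos: [0.5212, 0.1727, 0.3195]
orientation: [0.177, -3.136, 0.0]
force: [0.6, 0.3, -1.0]
opening: 0.0137
gripper_force: 25.0
[0.5212 0.1727 0.3195] 0.013709164916242063
yaw 0.11270019353155192
[319.905  189.6299]
```

View pics/z4.png

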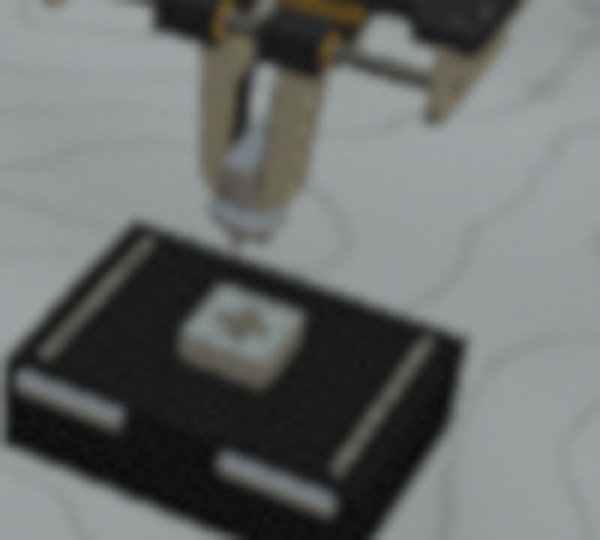

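The key hangs from the gripper above the lock. In the crop the flange is at about (248,217) and the cross at (243,322). I compare the flange with where the tool pose says it should be.

Run:
```python
from h import *
s=readout.read_state();p=s['tool_pos'];print(p)
im=np.load("s2.npy")
roi=im[150:240,280:380]
hsv=cv2.cvtColor(roi,cv2.COLOR_RGB2HSV)
# steel: bluish hue, in flange window
m=np.zeros(roi.shape[:2],np.uint8)
w=(slice(30,42),slice(32,52))
m[w]=((hsv[w][...,0]>95)&(hsv[w][...,0]<135)&(hsv[w][...,1]>18)).astype(np.uint8)
print(m[w])
for z in(.014,.016,.018):print(z,(proj("scene",p-[0,0,.2097-z])-[280,150]+.5)*6-.5)
for d in ([.002,0,0],[0,.002,0]):print("2mm",(proj("scene",p+d-[0,0,.1937])-proj("scene",p-[0,0,.1937]))*6)
```

```text
[0.5214 0.1727 0.3197]
[[0 0 0 0 0 0 0 0 0 0 0 0 0 0 0 0 0 0 0 0]
 [0 0 0 0 0 0 0 0 0 0 0 0 0 0 0 0 0 0 0 0]
 [0 0 0 0 0 0 0 0 0 0 0 0 0 0 0 0 0 0 0 0]
 [0 0 0 0 0 0 0 0 0 0 0 0 0 0 0 0 0 0 0 0]
 [0 0 0 0 1 1 0 0 0 0 0 0 0 0 0 0 0 0 0 0]
 [0 0 0 0 1 1 1 1 0 0 0 0 0 0 0 0 0 0 0 0]
 [0 0 0 0 0 0 1 1 1 1 1 0 0 0 0 0 0 0 0 0]
 [0 0 0 0 0 0 0 0 0 0 0 0 0 0 0 0 0 0 0 0]
 [0 0 0 0 0 0 0 0 0 0 0 0 0 0 0 0 0 0 0 0]
 [0 0 0 0 0 0 0 0 0 0 0 0 0 0 0 0 0 0 0 0]
 [0 0 0 0 0 0 0 0 0 0 0 0 0 0 0 0 0 0 0 0]
 [0 0 0 0 0 0 0 0 0 0 0 0 0 0 0 0 0 0 0 0]]
0.014 [244.7431 213.9809]
0.016 [245.1866 210.2243]
0.018 [245.6312 206.4577]
2mm [-2.4676  2.1382]
2mm [4.0095 1.7109]
```

```bash
python3 -m handwheel '[[0.05,0.56,-1.5,0,1],[0,0,-1.5,0,1],[0,0,-0.9,0,1],[0,0,0,0,1],[0,0,0,0,1]]'
python3 - <<'E'
from h import *
s=readout.read_state();p=s['tool_pos'];print(p,s['force'])
im=read_camera("scene")
cv2.imwrite("pics/z5.png",cv2.cvtColor(cv2.resize(im[170:220,290:350],None,fx=10,fy=10,interpolation=cv2.INTER_CUBIC),cv2.COLOR_RGB2BGR))
for z in(0,.014,.018):print(z,(proj("scene",p-[0,0,.2097-z])-[290,170]+.5)*10-.5)
L=np.array([.5215,.1783,.065]);c,q=np.cos(.113)*.02,np.sin(.113)*.02
for a,b in((1,1),(1,-1),(-1,1),(-1,-1)):print((proj("scene",L+[a*c-b*q,a*q+b*c,0])-[290,170]+.5)*10-.5)
E
```

```text
t: 9.4
tool_pos: [0.5219, 0.1794, 0.281]
orientation: [-0.179, 3.136, 0.0]
force: [0.2, -0.2, -0.7]
opening: 0.0138
gripper_force: 25.0
[0.5219 0.1794 0.281 ] [ 0.1938 -0.2107 -0.7484]
0 [310.1632 327.2091]
0.014 [315.2385 285.9245]
0.018 [316.7057 273.99  ]
[342.1617 409.6941]
[204.1112 357.7685]
[405.0983 328.4371]
[269.6807 279.4272]
```

View pics/z5.png

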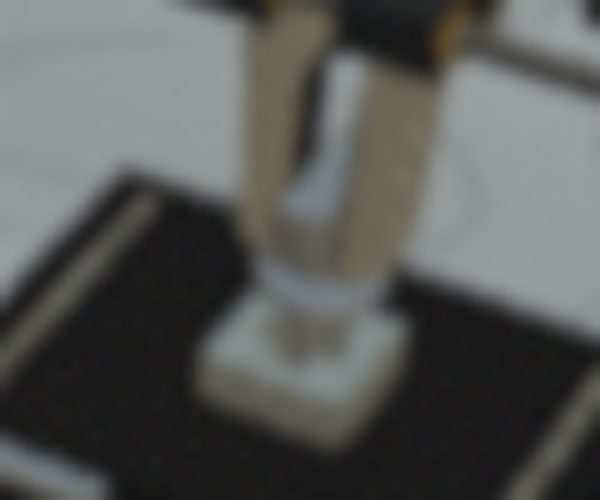

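The blade sits just above the socket; the foot is at (310,340) in the crop against a head centre of (305,344). I trim about 1 mm in y and go down while watching the force.

```bash
python3 -m handwheel '[[0,-0.12,0,0,1],[0,0,-0.3,0,1],[0,0,-0.3,0,1],[0,0,-0.2,0,1],[0,0,0,0,1]]'
```

```text
t: 10.07
tool_pos: [0.5216, 0.1782, 0.2724]
orientation: [0.179, -3.136, 0.0]
force: [-0.1, -0.7, -0.7]
opening: 0.0138
gripper_force: 25.0
```

```bash
python3 -m handwheel '[[0,0,-0.25,0,1],[0,0,-0.25,0,1],[0,0,-0.25,0,1],[0,0,0,0,1]]'; python3 -m handwheel '[[0,0,-0.2,0,1],[0,0,-0.15,0,1],[0,0,0,0,1]]' 45
```

```text
t: 10.58
tool_pos: [0.5216, 0.1782, 0.2649]
orientation: [0.179, -3.136, 0.0]
force: [0.1, -0.3, -1.5]
opening: 0.0137
gripper_force: 25.0
t: 10.95
tool_pos: [0.5217, 0.1782, 0.2616]
orientation: [0.179, -3.136, 0.0]
force: [-0.3, 0.1, -0.4]
opening: 0.0136
gripper_force: 45.0
```

The blade went in without resistance, so it is meshed. Now I press.

```bash
python3 -m handwheel '[[0,0,-0.15,0,1],[0,0,-0.15,0,1],[0,0,0,0,1]]'; python3 -m handwheel '[[0,0,-0.15,0,1],[0,0,-0.15,0,1],[0,0,0,0,1]]'; python3 -m handwheel '[[0,0,-0.08,0,1],[0,0,0,0,1]]'
```

```text
t: 11.32
tool_pos: [0.5219, 0.1782, 0.2592]
orientation: [-0.179, 3.136, 0.0]
force: [-1.9, -0.6, 4.4]
opening: 0.0135
gripper_force: 45.0
t: 11.7
tool_pos: [0.522, 0.1782, 0.2561]
orientation: [-0.179, 3.136, 0.0]
force: [-1.7, -0.1, 6.2]
opening: 0.0136
gripper_force: 45.0
t: 11.95
tool_pos: [0.5219, 0.1783, 0.2554]
orientation: [-0.179, 3.136, 0.0]
force: [-2.8, -0.9, 6.8]
opening: 0.0138
gripper_force: 45.0
```

```bash
python3 -m handwheel '[[0,0,-0.08,0,1],[0,0,0,0,1]]'; python3 -m handwheel '[[0,0,-0.08,0,1],[0,0,0,0,1]]'
```

```text
t: 12.2
tool_pos: [0.5219, 0.1782, 0.2547]
orientation: [-0.179, 3.136, 0.0]
force: [-3.4, -1.7, 7.5]
opening: 0.0137
gripper_force: 45.0
t: 12.45
tool_pos: [0.522, 0.1783, 0.2544]
orientation: [-0.179, 3.136, 0.0]
force: [-5.1, -1.5, 11.1]
opening: 0.0137
gripper_force: 45.0
```

```bash
python3 -m handwheel '[[0,0,-0.08,0,1],[0,0,0,0,1],[0,0,0,0,1],[0,0,0,0,1]]' 60
python3 - <<'E'
from h import *
im=read_camera("scene")
cv2.imwrite("pics/z6.png",cv2.cvtColor(cv2.resize(im[160:250,270:370],None,fx=6,fy=6,interpolation=cv2.INTER_CUBIC),cv2.COLOR_RGB2BGR))
E
```

```text
t: 12.95
tool_pos: [0.522, 0.1783, 0.2543]
orientation: [-0.179, 3.136, 0.0]
force: [-6.6, -2.7, 17.5]
opening: 0.0139
gripper_force: 60.0
```

View pics/z6.png

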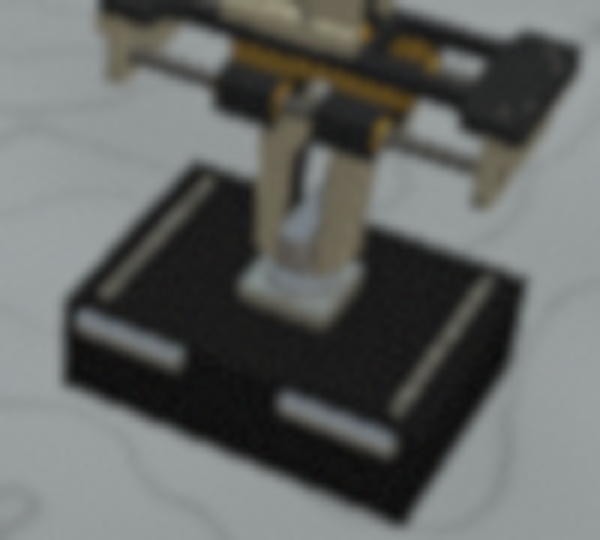

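The flange rests on the head at (305,275), the head stands only about half its earlier height above the door, and 17.5 N is holding it against the stop. I hand in.

```bash
python3 -c "
from plant import job
print(job.close_job())"
```

```text
the job is handed in; nothing more can be done
None
```

I shut the door, put the key fully home in the lock, and handed in at about 13 s with the gripper still holding the key and pressing the lock in against its stop at about 17 N; the hand-in gave no verdict.

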